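Close the filter cell with its bayonet collar

TASK

Close the filter cell: pick up the knurled steel collar lying on the bench by its rim, lift it over, lower it keyway side down onto the cell's upright post and turn it until its hidden keyways drop over the cross pin. Then push it down against the spring until it is fully home on the cell's seat, and finish while still gripping it and holding it pushed home. Leave the other things where they are.

Things in the scene. Friction and masses are not known exactly. Their poses are not given: they have to be found in the camera images.
- collar: Loose steel ring with a finely ribbed (knurled) rim, 54 mm outside diameter, 36 mm high, 33 mm bore right through, about 0.2 kg, lying flat on the bench, the right way up. Origin: centre of its underside; z up along the bore. Grip it across the rim from above, fingertips about 10 mm above its underside, so that it can be gripped until the end.
- keyways (a point): Point on the collar's axis, 20 mm above its underside: the closed upper end of four keyways, 11 mm wide, cut into the bore's wall from the underside up to here along the collar's own +x, +y, -x, -y (90 degrees apart). They cannot be seen from outside; any of them fits the pin.
- cell: Filter cell, fixed to the bench: foot plate 116 mm square, 8 mm thick, on it a steel drum 84 mm in diameter whose flat top is 24 mm above the bench; two hose ports stick out along its y to 74 mm from the centre, lower than the drum's top. Origin: centre of its underside on the bench, z up. An upright post stands on its axis.
- seat (a point): Centre of the drum's flat top, on the cell's axis, 24 mm above the bench, in the cell's axes: the collar's underside comes to this height when fully home. 7 mm above it stands the sprung ring; a collar that is over the pin but not pushed rests there, its underside 31 mm above the bench.
- post_top (a point): Top of the post, on the cell's axis, 66 mm above the bench: steel, 30 mm in diameter, tapered over its last 8 mm to 18 mm. A 6 mm cross pin sticks out of it by 6 mm at both ends, 39 mm above the bench (upper side 42 mm: an unaligned collar's underside rests there). The pin's direction differs each time, unrelated to the cell's axes; a keyway passes it within about 0.1 rad.
- spring_plate (a joint): Sprung brass ring, 44 mm across, round the foot of the post, in m: 0 when up (its top 7 mm above the seat), 0.007 when pressed level with the seat. The spring needs about 5 N to start and 12 N when fully down, and lifts the collar again when let go.
- jar: Bystander: brown jar with a maroon lid, 56 mm across, 74 mm high, standing at the back. Origin: centre of its underside.
- sample_cup: Bystander: small clear plastic cup, 50 mm across, 36 mm high, standing at the back. Origin: centre of its underside.
- open_cap: Bystander: maroon jar cap lying open side up, 60 mm across, 16 mm high, to the left. Origin: centre of its underside.
- flask: Bystander: small clear flask, 65 mm across, 112 mm high, to the right. Origin: centre of its underside.

How it is judged:
By the outcome, as a careful person would: the job done as asked, in the order asked, and still so for the second after the job is handed in, while the arm keeps its last pose, push and grip.
It also fails if it takes over 58 s, if anything falls off the work surface, if the arm or the gripper's body presses on something with over 40 N, if the wrist force passes 120 N, or if a joint passes its speed limit or range.

ROBOT

A 6-joint arm with a two-finger parallel gripper is mounted at the origin on a cart in front of the work surface, level with it; the furniture and walls round the work are solid. World frame = base frame: x ahead of the robot, y to its left, z up, the work surface at z = 0. Lengths are in mm, angles in degrees, forces in N, time in s.
With the tool pointing down it reaches from about 350 to 850 mm from the base axis. Payload 8.1 kg.
Tool frame: the origin (TCP) lies midway between the tips of the shut fingers; the grasp point (between the pads) lies 19 mm behind it; z points along the fingers, y is the line along which they close (so a half turn about z gives the same grasp; the last joint's range is limited). The gripper opens to 85 mm and grips with 20 to 120 N. Pads are 22 mm wide; open, the fingers measure 114 mm over their backs; the gripper's body (76 mm by 85 mm) begins 54 mm behind the grasp point. The pads swing forward as they close: fully open they stand 13 mm farther back than shut.
Start: joints at [-74.565, 7.471, 85.268, -0, 87.261, -4.893], TCP at [208.462, -562.627, 231.292] pointing down, gripper open.
Joint ranges: [-169.43, 169.43], [-51.17, 129.36], [1.28, 143.12], [-76.62, 256.62], [0, 156.53], [-152.29, 152.29]. Speed limits (degrees/s): [136.94, 136.94, 159.86, 180, 180, 180].

INTERFACE

Orientations are given as [roll, pitch, yaw] about the fixed x, y, z axes, in that order (R = Rz(yaw) Ry(pitch) Rx(roll)).
In Python, from bench import r gives the robot as it stands. The module is installed in compiled form; this text tells all that it offers.
- The arm moves only by the tool jog_arm, never from a script. Its argument "rows" is a list of rows, each a list of 2 entries, a list of its own where there are three numbers: the shift along the tool's x, y, z in mm, then the turn, a rotation vector about the tool's x, y, z in rad. A call has 1 to 10 rows; each row is the pose to reach, as a shift and turn from the pose commanded when the call began, along the tool's axes at that moment; what a row does not reach only later rows make up. A row lasts 1/10 s, in which the tool goes at most 50 mm and 8.59 degrees, less where a joint would pass 70% of its speed; a pose out of reach is approached as far as the arm can. A call with a gripper value outside its range is refused whole. "grip" is the finger opening in mm, from 0 to 85.4, set as the call begins (left out, the last holds). The fingers move at their own pace and stop on an object; "force" is the grip in N (left out, the last holds). Time passes only in rows, so rows that repeat a pose let the fingers close. It gives the time, the measured TCP pose, the force, the opening and the grip force at its end, in the units of the state.
- r.sense(): the state, without advancing time (a new reading comes with each control period).
- r.snapshot(name): name is "side" or "top" or "wrist"; returns (picture, depth): 420x560x3 uint8, blue, green, red; 420x560 float32, mm along the optical axis (not along the pixel's ray), 0 where there is no reading.
- r.camera_params(name): a dict with "fx", "fy", "cx", "cy" (pixels), "dist_coeffs" ([k1, k2, p1, p2, k3] as OpenCV has them; the pictures are not rectified), "pose" (4x4, takes a point from camera to world coordinates); the wrist camera has in their place "tool_from_camera" (4x4, takes a point from camera to tool coordinates, whose origin is the TCP and whose axes are the flange's). Camera axes: x right, y down, z forward; pixel columns grow to the right and rows downward; lengths in mm; the calibration is good to about 2 mm. A picture is of the moment at which its call begins: read the wrist's pose just before it. camera_params takes no time and is no camera call.
- r.hand_in(): hands the job in; it is judged then, once.
The state is a dict: "time": time; "joint_pos": joint angles; "qd": joint speeds; "joint_efforts": joint torques, N m; "tool_pos": TCP position; "tcp_rot": TCP orientation; "ft_force": force on the tool from outside, world axes, zero at the start; "wrist_torque": the same for the moment, N m; "finger_gap": finger opening in mm; "grip_force": force on a finger pad.
Only numpy, scipy, OpenCV 4.12 (cv2) and the standard library are available. Lean on these libraries where they do the work, as an engineer would, in place of code of your own. Each camera call takes 0.05 s, during which the arm holds its last target. There are 200 camera calls.

## Working session

There is one attempt and no reset: what is moved stays moved. The work goes in short steps, Python scripts to look and compute and a tool call to move; the robot and the scene stay as the last step left them, time stands still between calls to the robot, and variables do not carry over. Pictures are saved under pics/ and viewed, at most 10 in all, crops included, and the job is handed in when it is done.

Besides the shell and the picture viewer there is one more tool, called after "Request:" as name(argument=value, ...) on one line, values as JSON. jog_arm: Moves the arm, as the interface text tells. Its arguments: {"type":"object","properties":{"rows":{"type":"array"},"grip":{"type":"number"},"force":{"type":"number"}},"required":["rows"]}

```bash
mkdir -p pics; python3 - <<'E'
from bench import r
import cv2,numpy as np
s=r.sense();print(s)
ims=[]
for n in("top","side"):
    p,d=r.snapshot(n);np.savez(f"{n}.npz",p=p,d=d);cv2.imwrite(f"pics/{n}0.png",p)
    c=r.camera_params(n);print(n,c["fx"],c["cx"],c["cy"],c["dist_coeffs"],np.round(c["pose"],3).tolist())
print(r.camera_params("wrist"))
E
```

```text
{'time': 0.0, 'joint_pos': array([-7.45632213e+01,  7.51637027e+00,  8.53290817e+01,  1.30169595e-03,
        8.72607637e+01, -4.89336964e+00]), 'qd': array([-0.08386191,  0.0303825 , -0.02922158,  0.044053  ,  0.12862853,
       -0.07255933]), 'joint_efforts': array([ 2.61874535e-03, -5.69392526e+01, -5.00553310e+01, -1.04066062e-04,
        1.45515052e-02,  2.10682578e-05]), 'tool_pos': array([ 208.33795783, -562.08838763,  230.23315947]), 'tcp_rot': array([-1.79894282e+02, -1.03557146e-02,  2.03300754e+01]), 'ft_force': array([0.58120392, 0.363384  , 0.25909518]), 'wrist_torque': array([ 0.01319495,  0.01771326, -0.04172519]), 'grip_force': 0.0, 'finger_gap': 85.65999391629275}
top 431.25590452584055 278.10689672258286 215.0805696914298 [-0.1343589  0.         0.         0.         0.       ] [[0.001, -0.988, 0.154, 419.819], [-1.0, 0.0, 0.006, -9.75], [-0.006, -0.154, -0.988, 1446.712], [0.0, 0.0, 0.0, 1.0]]
side 417.7986162776801 277.87467551538685 213.15431136075551 [0.0353689 0.        0.        0.        0.       ] [[1.0, -0.001, -0.001, 609.289], [0.0, -0.57, 0.822, -1020.845], [-0.002, -0.822, -0.57, 779.685], [0.0, 0.0, 0.0, 1.0]]
{'fx': 316.10431497069413, 'fy': 316.10431497069413, 'cx': 279.60854436807915, 'cy': 208.0054946231699, 'dist_coeffs': array([-0.05822857,  0.        ,  0.        ,  0.        ,  0.        ]), 'tool_from_camera': array([[ 7.47987698e-04, -9.63855582e-01, -2.66424208e-01,
         6.71229444e+01],
       [ 9.99999669e-01,  6.35885687e-04,  5.07031561e-04,
         9.30565880e-01],
       [-3.19289860e-04, -2.66424499e-01,  9.63855738e-01,
        -1.43080516e+02],
       [ 0.00000000e+00,  0.00000000e+00,  0.00000000e+00,
         1.00000000e+00]])}
```

View pics/top0.png

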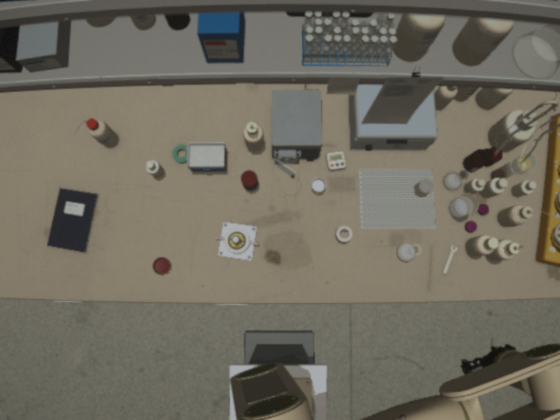

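View pics/side0.png

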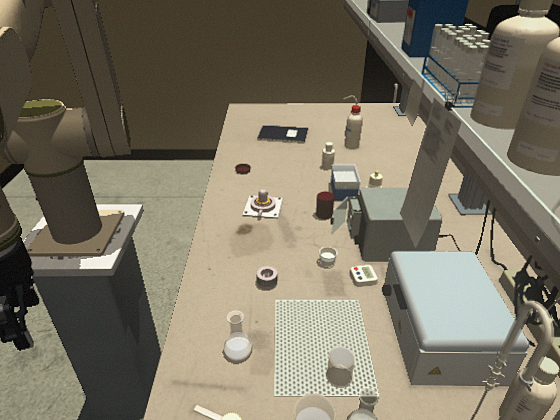

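The top view shows the collar at (344,234) and the cell at (237,241). The jar is at (249,180), the cup at (319,186), the flask at (407,253) and the cap at (161,265). The side view agrees, with the collar at (267,276) and the cell at (263,204).

```bash
cat > h.py <<'E'
from bench import r
import cv2,numpy as np
from scipy.spatial.transform import Rotation as R
def tool(s):
    T=np.eye(4);T[:3,:3]=R.from_euler('xyz',s['tcp_rot'],degrees=True).as_matrix();T[:3,3]=s['tool_pos'];return T
def ray(n,uv,z,T=None):
    c=r.camera_params(n);K=np.array([[c['fx'],0,c['cx']],[0,c['fy'],c['cy']],[0,0,1]])
    P=c['pose'] if n!='wrist' else T@c['tool_from_camera']
    q=cv2.undistortPoints(np.array(uv,float).reshape(-1,1,2),K,c['dist_coeffs']).reshape(-1,2)
    d=np.c_[q,np.ones(len(q))]@P[:3,:3].T
    return P[:3,3]+d*((z-P[2,3])/d[:,2])[:,None]
def to_tool(p):  # shift in tool axes from the measured TCP to world point p
    T=tool(r.sense());return T[:3,:3].T@(np.array(p)-T[:3,3])
E
python3 - <<'E'
from h import *
print(ray('top',[[344,234]],36),ray('side',[[267,272]],36))
print(ray('top',[[237,239]],66),ray('side',[[263,192]],66))
c=ray('top',[[344,234]],36)[0]
print(to_tool([c[0]-40,c[1],230]))
E
```

```text
[[ 576.03040346 -219.01052923   36.        ]] [[ 579.58625162 -216.56269515   36.        ]]
[[556.5859809  130.36693649  66.        ]] [[559.66758607 128.08363281  66.        ]]
[ 426.49530717 -207.90977448    0.72991232]
```

```bash
python3 - <<'E'
from h import *
print(to_tool([578,-218,230]),ray('top',[[407,253],[161,265],[249,180]],50))
E
```

```text
[ 466.20228293 -194.27804858    0.7118023 ] [[ 511.41499483 -423.57119122   50.        ]
 [ 472.18122462  380.18423347   50.        ]
 [ 755.08162088   95.07920303   50.        ]]
```

Request:
jog_arm(rows=[[[46,-19,0],[0,0,0]],[[93,-39,0],[0,0,0]],[[140,-58,0],[0,0,0]],[[186,-78,0],[0,0,0]],[[233,-97,0],[0,0,0]],[[280,-117,0],[0,0,0]],[[326,-136,0],[0,0,0]],[[373,-155,0],[0,0,0]],[[420,-175,0],[0,0,0]],[[466,-194,0],[0,0,0]]], grip=85)

```text
time: 1.1
tool_pos: [575.4, -220.4, 230.9]
tcp_rot: [-180.0, 0.0, 20.3]
ft_force: [0.1, -1.2, 0.2]
finger_gap: 85.0
grip_force: 0.0
```

Request:
jog_arm(rows=[[[0,0,20],[0,0,0]],[[0,0,40],[0,0,0]],[[0,0,60],[0,0,0]],[[0,0,80],[0,0,0]],[[0,0,80],[0,0,0]],[[0,0,80],[0,0,0]]])

```text
time: 1.7
tool_pos: [573.9, -222.0, 150.9]
tcp_rot: [-179.9, 0.1, 20.3]
ft_force: [-0.4, -0.4, 0.2]
finger_gap: 85.4
grip_force: 0.0
```

```bash
python3 - <<'E'
from h import *
s=r.sense();p,d=r.snapshot('wrist');np.savez('w1.npz',p=p,d=d,T=tool(s));cv2.imwrite('pics/w1.png',p)
print(s['time'],s['tool_pos'],s['tcp_rot'],s['ft_force'])
E
```

```text
1.7 [ 573.92775287 -222.01848925  150.93527515] [-1.79935908e+02  6.27745072e-02  2.03289905e+01] [-0.39610105 -0.35538291  0.22787474]
```

View pics/w1.png

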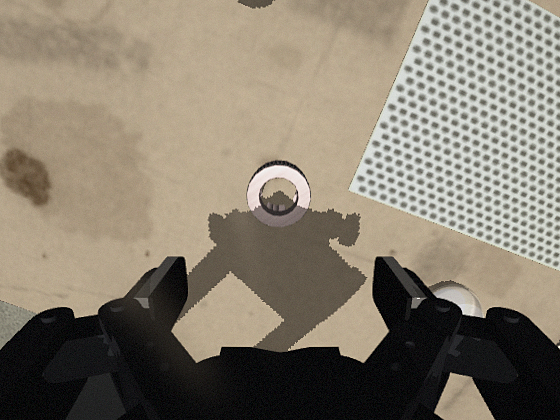

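The collar's top ring is centred at about (279,195) and spans columns 247–311. Both fingers are clear of it.

```bash
python3 - <<'E'
from h import *
f=np.load('w1.npz');p=f['p'];d=f['d'];T=f['T']
sub=np.zeros(d.shape,np.uint8)
# depth-based: pixels at top plane height
c=r.camera_params('wrist')
v,u=np.mgrid[140:240,220:340];v=v.ravel();u=u.ravel();dz=d[v,u]
K=np.array([[c['fx'],0,c['cx']],[0,c['fy'],c['cy']],[0,0,1]])
q=cv2.undistortPoints(np.c_[u,v].astype(float).reshape(-1,1,2),K,c['dist_coeffs']).reshape(-1,2)
P=T@c['tool_from_camera'];X=(np.c_[q,np.ones(len(q))]*dz[:,None])@P[:3,:3].T+P[:3,3]
m=(X[:,2]>30)&(X[:,2]<45)&(dz>0);print(m.sum(),np.median(X[m,2]))
h=cv2.convexHull(X[m][:,:2].astype(np.float32));(cx,cy),rad=cv2.minEnclosingCircle(h);print(cx,cy,rad)
print(ray('wrist',[[279,195]],36,T), to_tool([cx,cy,6]))
# fingertips: lowest points in tool z among the near pixels
E
```

```text
2125 36.439009253410745
578.720458984375 -220.0240020751953 27.621103286743164
[[ 580.61867641 -219.98825561   36.        ]] [  4.62593041  -0.89271341 146.15702822]
```

Request:
jog_arm(rows=[[[4.6,-0.9,20],[0,0,0]],[[4.6,-0.9,40],[0,0,0]],[[4.6,-0.9,60],[0,0,0]],[[4.6,-0.9,80],[0,0,0]],[[4.6,-0.9,90],[0,0,0]],[[4.6,-0.9,90],[0,0,0]],[[4.6,-0.9,90],[0,0,0]]])

```text
time: 2.45
tool_pos: [579.2, -220.2, 62.7]
tcp_rot: [179.9, -0.1, 20.3]
ft_force: [0.2, -0.7, 0.2]
finger_gap: 85.1
grip_force: 0.0
```

```bash
python3 - <<'E'
from h import *
s=r.sense();print(s['tool_pos'],s['tcp_rot']);print(to_tool([578.7,-220,6]))
p,d=r.snapshot('wrist');cv2.imwrite('pics/w2.png',p)
E
```

```text
[ 579.15361891 -220.20327851   62.71473384] [ 1.79932978e+02 -6.76975324e-02  2.03236894e+01]
[-0.42178641 -0.41451748 56.71382899]
```

View pics/w2.png

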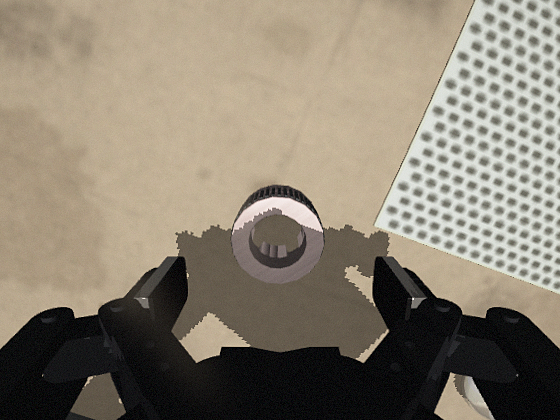

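The collar is centred at (278,240), midway between the finger tips at columns 187 and 373, so I will go down and grip.

Request:
jog_arm(rows=[[[0,0,15],[0,0,0]],[[0,0,30],[0,0,0]],[[0,0,42],[0,0,0]],[[0,0,50],[0,0,0]],[[0,0,54],[0,0,0]],[[0,0,54],[0,0,0]],[[0,0,54],[0,0,0]]])

```text
time: 3.2
tool_pos: [578.7, -219.9, 7.6]
tcp_rot: [180.0, -0.0, 20.3]
ft_force: [0.2, -1.2, 0.2]
finger_gap: 85.1
grip_force: 0.0
```

Request:
jog_arm(rows=[[[0,0,0],[0,0,0]],[[0,0,0],[0,0,0]],[[0,0,0],[0,0,0]],[[0,0,0],[0,0,0]],[[0,0,0],[0,0,0]],[[0,0,0],[0,0,0]],[[0,0,0],[0,0,0]],[[0,0,0],[0,0,0]]], grip=45, force=70)

```text
time: 4.0
tool_pos: [579.3, -220.2, 8.5]
tcp_rot: [179.9, -0.1, 20.3]
ft_force: [-1.1, 0.4, 6.1]
finger_gap: 51.6
grip_force: 74.0
```

Request:
jog_arm(rows=[[[0,0,-10],[0,0,0]],[[0,0,-30],[0,0,0]],[[0,0,-55],[0,0,0]],[[0,0,-80],[0,0,0]],[[0,0,-100],[0,0,0]],[[0,0,-110],[0,0,0]],[[0,0,-110],[0,0,0]]])

```text
time: 4.7
tool_pos: [579.3, -220.2, 119.2]
tcp_rot: [179.9, -0.1, 20.3]
ft_force: [0.2, -0.4, -3.6]
finger_gap: 51.7
grip_force: 73.7
```

Request:
jog_arm(rows=[[[4,-33,0],[0,0,0]],[[9,-67,0],[0,0,0]],[[14,-105,0],[0,0,0]],[[20,-145,0],[0,0,0]],[[25,-185,0],[0,0,0]],[[30,-225,0],[0,0,0]],[[36,-265,0],[0,0,0]],[[40,-300,0],[0,0,0]],[[43,-322,0],[0,0,0]],[[45,-335,0],[0,0,0]]])

```text
time: 5.7
tool_pos: [502.5, 111.6, 115.6]
tcp_rot: [-179.9, 0.1, 20.4]
ft_force: [0.1, -0.9, -1.8]
finger_gap: 51.9
grip_force: 74.0
```

Request:
jog_arm(rows=[[[0,0,0],[0,0,0]],[[0,0,0],[0,0,0]],[[0,0,0],[0,0,0]]])

```text
time: 6.0
tool_pos: [504.3, 108.9, 116.9]
tcp_rot: [180.0, 0.0, 20.3]
ft_force: [-0.2, -0.3, -2.4]
finger_gap: 51.6
grip_force: 74.0
```

```bash
python3 - <<'E'
from h import *
s=r.sense();p,d=r.snapshot('wrist');np.savez('w3.npz',p=p,d=d,T=tool(s));cv2.imwrite('pics/w3.png',p)
print(s['time'],s['tool_pos'],s['tcp_rot'],s['ft_force'])
E
```

```text
6.0 [504.30218423 108.9275787  116.94233606] [1.79985989e+02 3.32761477e-02 2.02673806e+01] [-0.19017283 -0.30162344 -2.42442273]
```

View pics/w3.png

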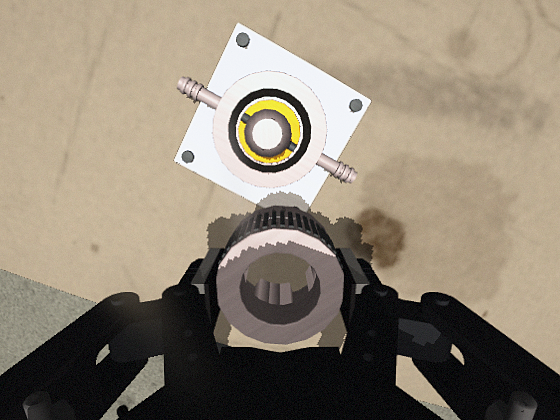

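The post top is at (267,131), with the pin ends at about (245,117) and (292,147). The gripped collar is at (280,280), and a hint of a keyway shows in its bore at columns 258–290. I'll measure these and enlarge the bore and the pin.

```bash
python3 - <<'E'
from h import *
f=np.load('w3.npz');p=f['p'];d=f['d'];T=f['T']
g=cv2.cvtColor(p,cv2.COLOR_BGR2GRAY)
n,l,st,ce=cv2.connectedComponentsWithStats((g[110:152,245:292]>150).astype(np.uint8))
print(st,ce+[245,110])
a=cv2.resize(p[80:190,200:340],None,fx=4,fy=4,interpolation=cv2.INTER_CUBIC)
b=cv2.resize(p[225:350,210:350],None,fx=4,fy=4,interpolation=cv2.INTER_CUBIC)
b=np.clip(b.astype(float)*1.5,0,255).astype(np.uint8)
im=np.zeros((560,800,3),np.uint8)
a=cv2.resize(a,(400,314));b=cv2.resize(b,(400,357))
im[:314,:400]=a;im[:357,400:]=b;cv2.imwrite('pics/c3.png',im)
# depth points
c=r.camera_params('wrist');K=np.array([[c['fx'],0,c['cx']],[0,c['fy'],c['cy']],[0,0,1]])
v,u=np.mgrid[60:200,190:345];v=v.ravel();u=u.ravel();dz=d[v,u]
q=cv2.undistortPoints(np.c_[u,v].astype(float).reshape(-1,1,2),K,c['dist_coeffs']).reshape(-1,2)
P=T@c['tool_from_camera'];X=(np.c_[q,np.ones(len(q))]*dz[:,None])@P[:3,:3].T+P[:3,3]
for lo,hi in((20,28),(60,70)):
    m=(X[:,2]>lo)&(X[:,2]<hi)&(dz>0);(x,y),rad=cv2.minEnclosingCircle(X[m][:,:2].astype(np.float32));print(lo,m.sum(),x,y,rad,X[m].mean(0))
E
```

```text
[[  0   0  47  42 987]
 [  0   0  15   6  53]
 [ 31   0  16  23 118]
 [  7   6  31  34 762]
 [  0  14   1   2   2]
 [ 46  27   1   2   2]
 [  0  32   7  10  37]
 [ 40  39   6   3  13]] [[268.23809524 130.44072948]
 [250.66037736 111.64150943]
 [286.84745763 115.45762712]
 [266.67847769 133.02755906]
 [245.         124.5       ]
 [291.         137.5       ]
 [246.86486486 148.        ]
 [287.15384615 150.30769231]]
20 8031 558.4182739257812 135.6457977294922 66.948974609375 [559.55067805 136.34547638  24.31734573]
60 1582 558.1641845703125 135.86021423339844 14.452872276306152 [558.31928324 135.84761949  64.60790096]
```

View pics/c3.png

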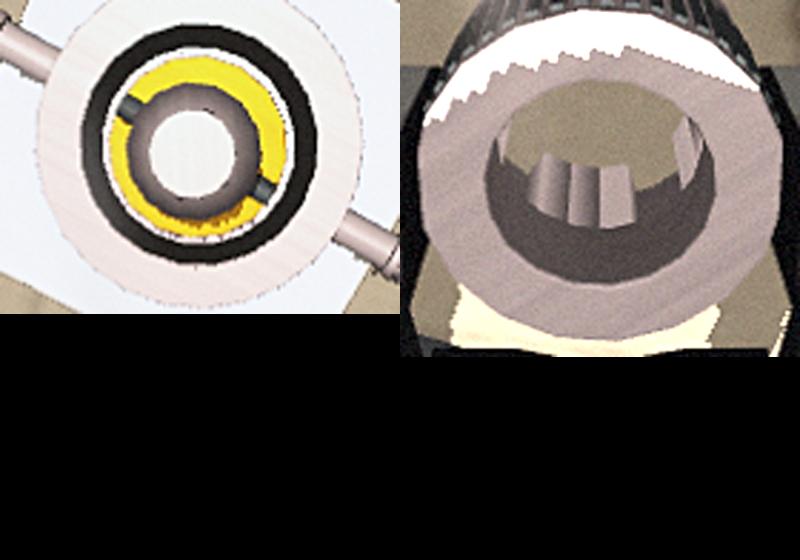

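```bash
python3 - <<'E'
from h import *
s=r.sense();print(s['time'],s['tool_pos'],s['tcp_rot'],abs(s['qd']).max());p,d=r.snapshot('wrist');T=tool(s)
c=r.camera_params('wrist');K=np.array([[c['fx'],0,c['cx']],[0,c['fy'],c['cy']],[0,0,1]])
v,u=np.mgrid[60:200,190:345];v=v.ravel();u=u.ravel();dz=d[v,u]
q=cv2.undistortPoints(np.c_[u,v].astype(float).reshape(-1,1,2),K,c['dist_coeffs']).reshape(-1,2)
P=T@c['tool_from_camera'];X=(np.c_[q,np.ones(len(q))]*dz[:,None])@P[:3,:3].T+P[:3,3]
m=(X[:,2]>54)&(X[:,2]<70)&(dz>0);(x,y),rad=cv2.minEnclosingCircle(X[m][:,:2].astype(np.float32));print(m.sum(),x,y,rad)
print('post ray',ray('wrist',[[267,132]],66,T))
pin=ray('wrist',[[244.8,117.8],[292.8,146.5]],40,T);print('pin',pin,np.degrees(np.arctan2(*(pin[1]-pin[0])[1::-1])),np.linalg.norm(pin[1]-pin[0]))
z=T[2,3]-8.5
top=ray('wrist',[[280,289]],z+36,T);print('collar axis seen',top,T[:3,3])
k=ray('wrist',[[254.5,296.8],[293,302]],z+20,T);print(k,np.linalg.norm(k[1]-k[0]))
m=k.mean(0)-T[:3,3];print('key ang',np.degrees(np.arctan2(m[1],m[0])),np.hypot(*m[:2]), np.degrees(np.arctan2(*(k-T[:3,3]).T[1::-1])))
for n in('top','side'):
    p,d=r.snapshot(n);np.savez(n+'b.npz',p=p)
    cv2.imwrite(f'pics/{n}b.png',p)
E
python3 - <<'E'
import cv2,numpy as np
t=np.load('top.npz')['p'][215:265,210:265];s=np.load('side.npz')['p'][175:225,235:290]
cv2.imwrite('pics/cz.png',cv2.resize(np.hstack([t,s]),None,fx=7,fy=7,interpolation=cv2.INTER_NEAREST))
E
```

```text
6.05 [504.35967825 108.93715581 117.03480029] [1.79988935e+02 2.35244780e-02 2.02554110e+01] 0.21219663724807064
1809 558.0040283203125 135.95465087890625 15.056218147277832
post ray [[559.04467191 136.09643151  66.        ]]
pin [[561.54365622 153.92522753  40.        ]
 [554.85767432 116.814231    40.        ]] -100.21294994936378 37.7084661252771
collar axis seen [[505.45869937 108.09175693 144.53480029]] [504.35967825 108.93715581 117.03480029]
[[488.78558193 114.69012203 128.53480029]
 [492.46813516  96.69125238 128.53480029]] 18.371731200364156
key ang -166.6993377892343 14.111339254128177 [ 159.72610987 -134.15890466]
```

View pics/cz.png

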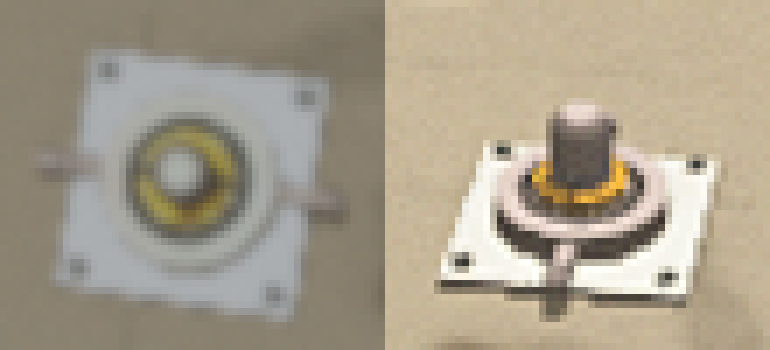

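The crop confirms the post top: top-camera pixel (235.9,239.3) and side-camera pixel (262.6,190.7), in line with the wrist estimate of (558,136). I'll move over the post and pre-turn by 10°.

Request:
jog_arm(rows=[[[15,-2,0],[0,0,0.05]],[[30,-3.5,0],[0,0,0.1]],[[45,-5,0],[0,0,0.15]],[[55,-6,0],[0,0,0.17]],[[60,-6.7,0],[0,0,0.17]],[[60,-6.7,0],[0,0,0.17]],[[60,-6.7,0],[0,0,0.17]],[[60,-6.7,0],[0,0,0.17]]])

```text
time: 7.0
tool_pos: [557.6, 136.9, 117.2]
tcp_rot: [180.0, 0.0, 10.6]
ft_force: [-0.3, 0.0, -3.1]
finger_gap: 51.8
grip_force: 73.9
```

```bash
python3 - <<'E'
from h import *
s=r.sense();print(s['tool_pos'],s['tcp_rot'],s['ft_force'],s['joint_pos'][5]);print(to_tool([558.2,136,s['tool_pos'][2]]))
p,d=r.snapshot('wrist');cv2.imwrite('pics/w4.png',p[180:380,160:400].repeat(3,0).repeat(3,1))
E
```

```text
[557.61936991 136.85566652 117.17087258] [1.79998108e+02 3.18219862e-02 1.06075496e+01] [-0.31480539  0.02171486 -3.11678232] 88.06857929129704
[ 4.13195869e-01  9.47927020e-01 -1.98180326e-04]
```

View pics/w4.png

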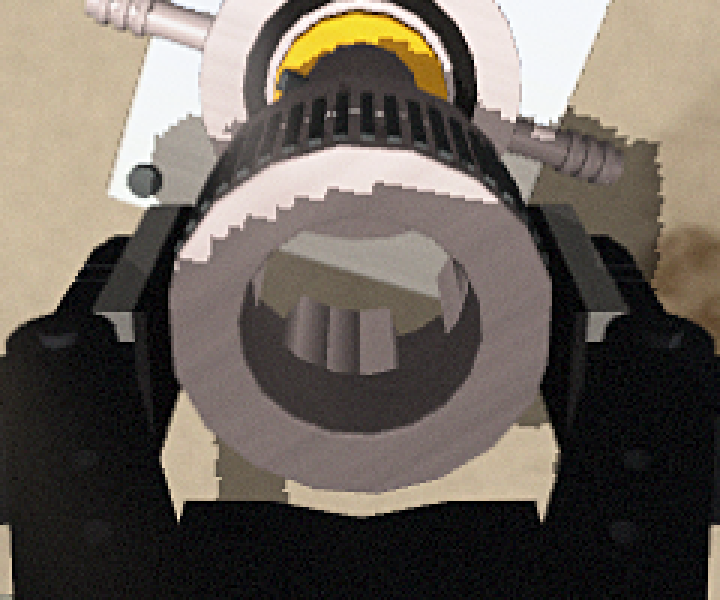

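The collar is held square at crop centre (360,310), and its axis lines up with the post behind it. I'll descend.

Request:
jog_arm(rows=[[[0.3,0.6,10],[0,0,0]],[[0.3,0.6,25],[0,0,0]],[[0.3,0.6,38],[0,0,0]],[[0.3,0.6,44],[0,0,0]],[[0.3,0.6,48],[0,0,0]],[[0.3,0.6,48],[0,0,0]]])

```text
time: 7.65
tool_pos: [557.9, 136.5, 68.3]
tcp_rot: [-180.0, 0.1, 10.6]
ft_force: [-0.3, 0.2, -2.1]
finger_gap: 51.8
grip_force: 73.9
```

Request:
jog_arm(rows=[[[0,0,2],[0,0,0]],[[0,0,4],[0,0,0]],[[0,0,6],[0,0,0]],[[0,0,8],[0,0,0]],[[0,0,10],[0,0,0]],[[0,0,12],[0,0,0]],[[0,0,12],[0,0,0]]])

```text
time: 8.35
tool_pos: [558.2, 136.5, 56.9]
tcp_rot: [-180.0, 0.0, 10.6]
ft_force: [0.4, -0.9, -2.8]
finger_gap: 51.9
grip_force: 74.0
```

Request:
jog_arm(rows=[[[0,0,1],[0,0,0]],[[0,0,2],[0,0,0]],[[0,0,3],[0,0,0]],[[0,0,4],[0,0,0]],[[0,0,5],[0,0,0]],[[0,0,6],[0,0,0]],[[0,0,6],[0,0,0]],[[0,0,6],[0,0,0]]])

```text
time: 9.15
tool_pos: [558.5, 136.6, 51.3]
tcp_rot: [-180.0, 0.0, 10.6]
ft_force: [-0.3, -0.2, -2.8]
finger_gap: 51.5
grip_force: 74.0
```

Request:
jog_arm(rows=[[[0,0,0.5],[0,0,0]],[[0,0,1],[0,0,0]],[[0,0,1],[0,0,0]]])

```text
time: 9.45
tool_pos: [558.7, 136.6, 50.5]
tcp_rot: [180.0, -0.0, 10.6]
ft_force: [-0.6, -0.9, -1.7]
finger_gap: 51.6
grip_force: 74.2
```

Request:
jog_arm(rows=[[[0,0,0.5],[0,0,0]],[[0,0,1],[0,0,0]],[[0,0,1],[0,0,0]]])

```text
time: 9.75
tool_pos: [558.8, 136.6, 50.2]
tcp_rot: [180.0, -0.0, 10.6]
ft_force: [-4.2, -0.9, 5.6]
finger_gap: 51.6
grip_force: 74.9
```

Request:
jog_arm(rows=[[[0,0,0.5],[0,0,0]],[[0,0,1],[0,0,0]],[[0,0,1],[0,0,0]]])

```text
time: 10.05
tool_pos: [559.0, 136.7, 50.0]
tcp_rot: [180.0, -0.1, 10.6]
ft_force: [-6.0, -0.7, 12.0]
finger_gap: 51.9
grip_force: 75.6
```

Contact came at the expected height: the underside is on the pin at 42 mm. I'll ease the side load and turn.

Request:
jog_arm(rows=[[[-0.8,0,0],[0,0,0.02]],[[-0.8,0,0],[0,0,0.04]],[[-0.8,0,0],[0,0,0.06]],[[-0.8,0,0],[0,0,0.08]],[[-0.8,0,0],[0,0,0.1]],[[-0.8,0,0],[0,0,0.12]],[[-0.8,0,0],[0,0,0.14]],[[-0.8,0,0],[0,0,0.14]]])

```text
time: 10.85
tool_pos: [558.9, 136.5, 50.1]
tcp_rot: [-180.0, -0.1, 2.5]
ft_force: [-2.8, -0.7, 9.7]
finger_gap: 51.5
grip_force: 75.2
```

Request:
jog_arm(rows=[[[0,0,0],[0,0,0.03]],[[0,0,0],[0,0,0.06]],[[0,0,0],[0,0,0.09]],[[0,0,0],[0,0,0.09]]])

```text
time: 11.25
tool_pos: [558.9, 136.5, 50.1]
tcp_rot: [-180.0, -0.1, -2.6]
ft_force: [-2.9, -0.9, 9.3]
finger_gap: 52.0
grip_force: 75.2
```

Request:
jog_arm(rows=[[[-0.2,0,0],[0,0,0.03]],[[-0.2,0,0],[0,0,0.06]],[[-0.2,0,0],[0,0,0.09]],[[-0.2,0,0],[0,0,0.09]]])

```text
time: 11.65
tool_pos: [558.9, 136.6, 50.1]
tcp_rot: [-180.0, -0.2, -7.8]
ft_force: [-1.4, 0.0, 8.4]
finger_gap: 51.4
grip_force: 75.1
```

Request:
jog_arm(rows=[[[0,0,0],[0,0,0.03]],[[0,0,0],[0,0,0.06]],[[0,0,0],[0,0,0.09]],[[0,0,0],[0,0,0.09]]])

```text
time: 12.05
tool_pos: [559.0, 136.6, 50.1]
tcp_rot: [-179.9, -0.2, -13.0]
ft_force: [-1.4, -0.4, 8.6]
finger_gap: 51.8
grip_force: 75.0
```

Request:
jog_arm(rows=[[[0,0,0],[0,0,0.03]],[[0,0,0],[0,0,0.06]],[[0,0,0],[0,0,0.09]],[[0,0,0],[0,0,0.09]]])

```text
time: 12.45
tool_pos: [558.9, 136.6, 50.1]
tcp_rot: [-179.9, -0.1, -18.1]
ft_force: [-2.7, -1.2, 9.3]
finger_gap: 51.4
grip_force: 75.1
```

Request:
jog_arm(rows=[[[-0.2,0,0],[0,0,0.03]],[[-0.2,0,0],[0,0,0.06]],[[-0.2,0,0],[0,0,0.09]],[[-0.2,0,0],[0,0,0.09]]])

```text
time: 12.85
tool_pos: [558.8, 136.6, 50.1]
tcp_rot: [-179.9, -0.2, -23.3]
ft_force: [-0.6, -0.3, 7.6]
finger_gap: 51.8
grip_force: 75.0
```

Request:
jog_arm(rows=[[[0,0,0],[0,0,0.03]],[[0,0,0],[0,0,0.06]],[[0,0,0],[0,0,0.09]],[[0,0,0],[0,0,0.09]]])

```text
time: 13.25
tool_pos: [558.8, 136.7, 50.0]
tcp_rot: [-179.9, -0.2, -28.4]
ft_force: [-1.1, -0.3, 6.8]
finger_gap: 51.8
grip_force: 74.9
```

Request:
jog_arm(rows=[[[0,0,0],[0,0,0.03]],[[0,0,0],[0,0,0.06]],[[0,0,0],[0,0,0.09]],[[0,0,0],[0,0,0.09]]])

```text
time: 13.65
tool_pos: [558.5, 136.7, 49.4]
tcp_rot: [-179.9, -0.1, -33.6]
ft_force: [-0.2, 0.3, 4.6]
finger_gap: 51.9
grip_force: 74.8
```

Request:
jog_arm(rows=[[[0,0,0],[0,0,0.03]],[[0,0,0],[0,0,0.06]],[[0,0,0],[0,0,0.06]]])

```text
time: 13.95
tool_pos: [557.2, 136.5, 47.9]
tcp_rot: [180.0, 0.0, -37.0]
ft_force: [1.2, -0.2, -2.0]
finger_gap: 52.0
grip_force: 74.1
```

It dropped: z is below the pin-contact height and the load is gone. I'll turn slightly further to centre the keyway, then go down.

Request:
jog_arm(rows=[[[0,0,0.5],[0,0,0.03]],[[0,0,1.5],[0,0,0.05]],[[0,0,2.5],[0,0,0.05]],[[0,0,3.5],[0,0,0.05]],[[0,0,4.5],[0,0,0.05]],[[0,0,4.5],[0,0,0.05]]])

```text
time: 14.55
tool_pos: [557.1, 136.5, 43.4]
tcp_rot: [180.0, 0.0, -39.8]
ft_force: [0.9, -0.1, -2.3]
finger_gap: 51.8
grip_force: 74.0
```

Request:
jog_arm(rows=[[[0,0,1],[0,0,0]],[[0,0,2],[0,0,0]],[[0,0,3],[0,0,0]],[[0,0,4],[0,0,0]],[[0,0,5],[0,0,0]],[[0,0,5],[0,0,0]]])

```text
time: 15.15
tool_pos: [557.4, 136.5, 39.1]
tcp_rot: [180.0, -0.0, -39.8]
ft_force: [-2.7, -0.2, 2.6]
finger_gap: 52.0
grip_force: 74.4
```

Request:
jog_arm(rows=[[[0,0,1],[0,0,0]],[[0,0,2],[0,0,0]],[[0,0,3],[0,0,0]],[[0,0,4],[0,0,0]],[[0,0,5],[0,0,0]],[[0,0,5],[0,0,0]]])

```text
time: 15.75
tool_pos: [557.6, 136.5, 34.2]
tcp_rot: [-180.0, -0.0, -39.8]
ft_force: [-2.9, -0.1, 6.7]
finger_gap: 51.6
grip_force: 74.9
```

Request:
jog_arm(rows=[[[0,0,0.7],[0,0,0]],[[0,0,1.4],[0,0,0]],[[0,0,2],[0,0,0]],[[0,0,2.7],[0,0,0]],[[0,0,3.4],[0,0,0]],[[0,0,3.4],[0,0,0]]])

```text
time: 16.35
tool_pos: [557.6, 136.6, 32.5]
tcp_rot: [-180.0, -0.0, -39.8]
ft_force: [-12.6, -1.2, 20.8]
finger_gap: 52.0
grip_force: 76.4
```

Request:
jog_arm(rows=[[[0,0,0.5],[0,0,0]],[[0,0,1],[0,0,0]],[[0,0,1],[0,0,0]],[[0,0,1],[0,0,0]]])

```text
time: 16.75
tool_pos: [557.7, 136.6, 32.4]
tcp_rot: [-180.0, -0.0, -39.8]
ft_force: [-16.0, -3.0, 29.6]
finger_gap: 51.5
grip_force: 77.4
```

It stops hard at the seat height of 24 mm. I'll relieve the side load and keep the push.

Request:
jog_arm(rows=[[[-0.5,0.4,0],[0,0,0]],[[-0.9,0.8,0],[0,0,0]],[[-0.9,0.8,0],[0,0,0]],[[-0.9,0.8,0],[0,0,0]],[[-0.9,0.8,0],[0,0,0]]])

```text
time: 17.25
tool_pos: [557.7, 136.6, 32.5]
tcp_rot: [-179.9, -0.1, -39.8]
ft_force: [-9.9, -2.6, 24.2]
finger_gap: 51.9
grip_force: 76.7
```

```bash
python3 - <<'E'
from h import *
s=r.sense();print(s['time'],s['tool_pos'],s['tcp_rot'],s['ft_force'],s['wrist_torque'],s['grip_force'])
p,d=r.snapshot('side');q,d=r.snapshot('wrist')
a=cv2.resize(p[120:230,190:330],(400,314),interpolation=cv2.INTER_CUBIC);b=cv2.resize(q,(400,300))
im=np.zeros((314,800,3),np.uint8);im[:,:400]=a;im[:300,400:]=b;cv2.imwrite('pics/end.png',im)
E
```

```text
17.25 [557.68286372 136.55163916  32.45321885] [-1.79892667e+02 -1.25611863e-01 -3.98233043e+01] [-9.85741892 -2.57757198 24.22451027] [-0.64130665  1.8148543  -0.04584361] 76.68068692088127
```

View pics/end.png

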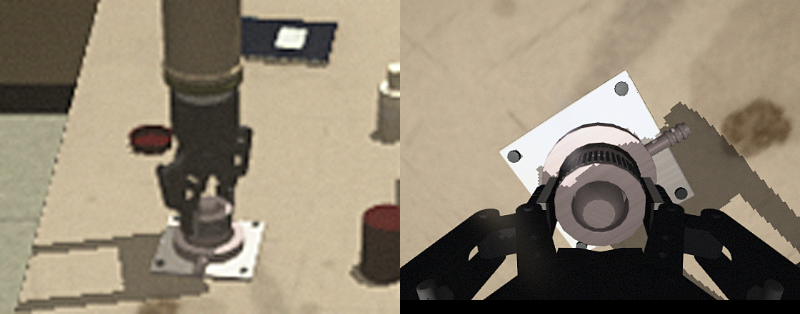

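The collar sits on the drum with the post showing through its bore (wrist half, around (600,210)). I'll add a little more push for margin, then hand in.

Request:
jog_arm(rows=[[[-0.4,0.3,0.5],[0,0,0]],[[-0.6,0.5,1],[0,0,0]],[[-0.6,0.5,1],[0,0,0]],[[-0.6,0.5,1],[0,0,0]],[[-0.6,0.5,1],[0,0,0]]])

```text
time: 17.85
tool_pos: [557.7, 136.5, 32.4]
tcp_rot: [-179.8, -0.2, -39.8]
ft_force: [-10.4, -3.0, 29.3]
finger_gap: 51.8
grip_force: 77.3
```

```bash
python3 -c "
from bench import r
print(r.hand_in())"
```

```text
the job is handed in; nothing more can be done
None
```

The collar is over the cross pin and pushed down to the seat (underside at about 24 mm, about 29 N of push), still gripped and held there, and the job was handed in at about 18 s with no verdict returned.

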